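# Pour milling balls past a gate card

### The job

Take the blue card from its holder, stand it in the gate in front of the steel bowl, centred, and let go; then push the black-knobbed lever forward until the bowl is fully tipped and the balls lie against the card. Take the card again by the middle of its top edge and hold it straight up by about 22 mm, still blocking most of the bowl's mouth, so that all five balls run out through the narrow gap beneath it into the red tray. Finally set the card back down in the gate and let go, leaving the bowl tipped and the tip box, bottle and jar where they are.

Things in the scene. Friction and masses are not known exactly. Their poses are not given: they have to be found in the camera images.
- stand: Grey bench stand, fixed (position and yaw differ each time). Origin: bench surface below the middle of the gate; x points in the pouring direction (bowl behind, x = -132..-32 mm; red tray in front, x = 12..138, y = -85..85 mm, walls 40 mm high), y along the gate, z up. A sloping chute leads from the gate down into the tray.
- gate (a point): Middle of the gate, 55 mm above the bench, axes as stand. Two flat seats at this height (|y| = 59..77 mm) carry the card's lower edge, card length along y. On each seat (|y| = 61..73 mm) a front and a back guide post leave a slot 13 mm wide in x, centred on x = 0; posts 54 mm high, flared tops to 67 mm, where the slot is about 24 mm wide.
- tray (a point): Centre of the red tray's inner floor (4 mm above the bench, 75 mm in front of the gate); axes as stand. Inner floor 118 x 162 mm.
- bowl (a joint): Tipping angle of the steel bowl, rad: 0 level (start), 1.309 fully tipped against its stop, pouring to stand +x. Pivot axis along stand y, 40 mm behind the gate plane, 52 mm above the bench. Rim 100 mm across, 45 mm deep; it stays at any angle (friction about 0.16 N m). Balls roll to the rim from about 1.0 rad.
- bowl_in (a point): Centre of the bowl's inner floor (42 mm above the bench when level). With the bowl fully tipped the rim's lowest point is 9 mm behind the gate plane, its inner surface 1 mm above the seats, so a card raised by some height leaves a gap about that high beneath it; the rim's top is then 94 mm above the seats, 35 mm behind the gate plane
- lever_knob (a point): Centre of the black 24 mm ball knob on the bowl's lever: a 10 mm round rod, 115 mm from pivot axis to knob centre, at stand y = +130 mm, beyond the gate's end. It leans back 0.60 rad from upright (to stand -x) with the bowl level and turns with it, leaning forward 0.71 rad when fully tipped. Its upper half may be pushed forward with a closed gripper.
- holder: Grey card holder, fixed to the bench on either side of the stand (position and yaw differ). Origin: bench surface under its centre, y along the stored card. Base 70 x 160 x 8 mm; two walls (outer faces 26 mm apart), 134 mm high, hide the card from y = -80 to +18 mm: it can be gripped only at its free end, y = +20..+75 mm, and lifts straight up.
- card: Blue sorting card: stiff plastic plate, 8 mm thick (x), 150 mm long (y), 130 mm high (z), about 0.18 kg. Origin: middle of its lower edge. It starts upright in the holder, centred at the holder's origin, its lower edge 8 mm above the bench, axes as the holder. Its two faces and two ends are alike.
- ball0_center (a point): Centre of one of five white ceramic milling balls, 16 mm diameter, 13 g; all start in the bowl.
- ball1_center (a point): Centre of one of five white ceramic milling balls, 16 mm diameter, 13 g; all start in the bowl.
- ball2_center (a point): Centre of one of five white ceramic milling balls, 16 mm diameter, 13 g; all start in the bowl.
- ball3_center (a point): Centre of one of five white ceramic milling balls, 16 mm diameter, 13 g; all start in the bowl.
- ball4_center (a point): Centre of one of five white ceramic milling balls, 16 mm diameter, 13 g; all start in the bowl.
- tip_box: Orange and white tip box, 82 x 120 x 56 mm; a bystander, loose. Origin: centre of its underside.
- bottle: Amber bottle, 60 mm diameter, 120 mm high; a bystander, loose. Origin: centre of its underside.
- jar: Clear jar with white cap, 64 mm diameter, 80 mm high; a bystander, loose. Origin: centre of its underside.
There are look-alikes about, which are no part of the job. There is more than one size of the card; the one meant has the size given above.

How it is judged:
On the way, in this order (a step that is already met when the one before it is completed fails the run):
1. the card stands shut in the gate, released, the bowl still level and holding all balls (x of card in the frame of gate between -0.01 and 0.01 m and y of card in the frame of gate between -0.018 and 0.018 m and z of card in the frame of gate between -0.004 and 0.007 m and angle between card's own z axis and vertical below 0.15 rad and angle between the y axis of card and the y axis of stand, either way round below 0.15 rad and contact force between the fingers and card below 0.1 N and x of each of ball0_center, ball1_center, ball2_center, ball3_center, ball4_center in the frame of gate below -0.004 m and value of joint bowl below 0.4 rad), for 0.2 s.
2. the bowl is fully tipped, all balls held back by the shut card (x of card in the frame of gate between -0.01 and 0.01 m and y of card in the frame of gate between -0.018 and 0.018 m and z of card in the frame of gate between -0.004 and 0.007 m and angle between card's own z axis and vertical below 0.15 rad and angle between the y axis of card and the y axis of stand, either way round below 0.15 rad and x of each of ball0_center, ball1_center, ball2_center, ball3_center, ball4_center in the frame of gate below -0.004 m and value of joint bowl above 1.22 rad), for 0.2 s.
3. the card, gripped within 35 mm of its middle, is held raised 14 to 36 mm in front of the mouth (x of card in the frame of gate between -0.016 and 0.016 m and y of card in the frame of gate between -0.022 and 0.022 m and z of card in the frame of gate between 0.014 and 0.036 m and angle between card's own z axis and vertical below 0.25 rad and angle between the y axis of card and the y axis of stand, either way round below 0.25 rad and y of the grasp point in the frame of card between -0.035 and 0.035 m and contact force between the fingers and card above 1 N), for 0.2 s.
At the end, for the whole second after the job is handed in: All five balls lie in the red tray; the card stands upright in the gate again, its lower edge on the seats (within 7 mm of them, within 10 mm of the gate plane and 18 mm of centre, within 0.15 rad), released and at rest; the bowl is still fully tipped (over 1.2 rad) (x of ball0_center in the frame of tray between -0.06 and 0.06 m and y of ball0_center in the frame of tray between -0.083 and 0.083 m and z of ball0_center in the frame of tray between -0.002 and 0.03 m and x of ball1_center in the frame of tray between -0.06 and 0.06 m and y of ball1_center in the frame of tray between -0.083 and 0.083 m and z of ball1_center in the frame of tray between -0.002 and 0.03 m and x of ball2_center in the frame of tray between -0.06 and 0.06 m and y of ball2_center in the frame of tray between -0.083 and 0.083 m and z of ball2_center in the frame of tray between -0.002 and 0.03 m and x of ball3_center in the frame of tray between -0.06 and 0.06 m and y of ball3_center in the frame of tray between -0.083 and 0.083 m and z of ball3_center in the frame of tray between -0.002 and 0.03 m and x of ball4_center in the frame of tray between -0.06 and 0.06 m and y of ball4_center in the frame of tray between -0.083 and 0.083 m and z of ball4_center in the frame of tray between -0.002 and 0.03 m and x of card in the frame of gate between -0.01 and 0.01 m and y of card in the frame of gate between -0.018 and 0.018 m and z of card in the frame of gate between -0.004 and 0.007 m and angle between card's own z axis and vertical below 0.15 rad and angle between the y axis of card and the y axis of stand, either way round below 0.15 rad and contact force between the fingers and card below 0.1 N and value of joint bowl above 1.2 rad and linear speed of card below 0.03 m/s); the robot touches nothing.
It fails at once if with the bowl tipped over 0.7 rad and a ball still in it, the card is out of the gate: raised over 38 mm, more than 25 mm off centre along the gate or 18 mm off its plane, or 0.3 rad askew (value of joint bowl above 0.7 rad and x of any of ball0_center, ball1_center, ball2_center, ball3_center, ball4_center in the frame of gate below -0.004 m and not (x of card in the frame of gate between -0.018 and 0.018 m and y of card in the frame of gate between -0.025 and 0.025 m and z of card in the frame of gate between -0.01 and 0.038 m and angle between card's own z axis and vertical below 0.3 rad and angle between the y axis of card and the y axis of stand, either way round below 0.3 rad)).
It fails at once if the tip box, bottle or jar is displaced by more than 30 mm (distance of any of tip_box, bottle, jar from where it was at the start of the episode above 0.03 m).
It also fails if it takes over 72 s, if anything falls off the work surface, if the arm or the gripper's body presses on something with over 40 N, if the wrist force passes 120 N, or if a joint passes its speed limit or range.

### The arm

A 6-joint arm with a two-finger parallel gripper is mounted at the origin on the work surface. World frame = base frame: x ahead of the robot, y to its left, z up, the work surface at z = 0. Lengths are in m, angles in rad, forces in N, time in s.
With the tool pointing down it reaches from about 0.35 to 0.725 m from the base axis. Payload 4.3 kg.
Tool frame: the origin (TCP) lies between the finger pads; the fingertips stand 14 mm ahead of it and the grasp point (between the pads) lies 5 mm behind it; x points along the fingers, z is the direction in which the jaws open and shut, and the axes are right-handed (so a half turn about x gives the same grasp; the last joint's range is limited). The gripper opens to 85 mm and grips with 20 to 120 N. Pads are 22 mm wide; open, the fingers measure 114 mm over their backs; the gripper's body (76 mm by 85 mm) begins 54 mm behind the grasp point. The pads swing forward as they close: fully open they stand 13 mm farther back than shut.
Start: joints at [-1.409, 0.377, 0.081, 1.274, 0, 1.46], TCP at [0.154, -0.554, 0.245] pointing down, gripper open.
Joint ranges: [-2.72, 2.72], [-0.84, 1.66], [-1.02, 1.22], [-1.77, 2.12], [-1.37, 1.28], [-3.14, 3.14]. Speed limits (rad/s): [2.57, 2.57, 3.14, 3.14, 3.14, 3.14].

### API

Orientations are given as a unit quaternion [x, y, z, w].
In Python, from station import robot gives the robot as it stands.
- The arm moves only by the tool arm_command, never from a script. Its argument "rows" is one flat list of numbers, 7 for each row, row after row: the shift along the tool's x, y, z in cm, then the turn, a rotation vector about the tool's x, y, z in rad, then the finger opening in cm, from 0 to 8.54. In form: [x, y, z, ax, ay, az, fingers, x, y, z, ax, ay, az, fingers, ...]. A call has 1 to 10 rows; each row shifts and turns the commanded pose from where the row before left it, along the tool's axes as they then stand; what a row does not reach is not made up. A row lasts 1/8 s, in which the tool goes at most 62.5 mm and 10.7 degrees, less where a joint would pass 70% of its speed; a pose out of reach is approached as far as the arm can. A call with a gripper value outside its range is refused whole. The fingers move at their own pace and stop on an object; the grip force is fixed at half the most. Time passes only in rows, so rows that do not move let the fingers close. It gives the time, the measured TCP pose, the force and the opening at its end, in the units of the state.
- robot.observe(): the state, without advancing time (a new reading comes with each control period).
- robot.grab_frame(name): name is "side" or "top" or "wrist"; returns (picture, depth): 384x512x3 uint8, blue, green, red; 384x512 float32, m along the optical axis (not along the pixel's ray), 0 where there is no reading.
- robot.get_calibration(name): a dict with "intrinsics" (3x3 intrinsics, pixels), "pose" (4x4, takes a point from camera to world coordinates); the wrist camera has in their place "hand_eye" (4x4, takes a point from camera to tool coordinates, whose origin is the TCP and whose axes are the tool frame's). Camera axes: x right, y up, looking along -z (the intrinsics and any distortion apply to the point x, -y, -z); pixel columns grow to the right and rows downward; lengths in m; the calibration is good to about 2 mm. A picture is of the moment at which its call begins: read the wrist's pose just before it. get_calibration takes no time and is no camera call.
- robot.hand_in(): hands the job in, once; it reports no verdict.
The state is a dict: "t": time; "joint_pos": joint angles; "joint_vel": joint speeds; "effort": joint torques, N m; "tcp_pos": TCP position; "eef_rot": TCP orientation; "contact_force": force on the tool from outside, world axes, zero at the start; "moment": the same for the moment, N m; "gripper_width": finger opening in m.
Only numpy, scipy, OpenCV 4.12 (cv2) and the standard library are available. Lean on these libraries where they do the work, as an engineer would, in place of code of your own. Each camera call takes 0.05 s, during which the arm holds its last target.

## Working session

There is one attempt and no reset: what is moved stays moved. The work goes in short steps, Python scripts to look and compute and a tool call to move; the robot and the scene stay as the last step left them, time stands still between calls to the robot, and variables do not carry over. Pictures are saved under pics/ and viewed, and the job is handed in when it is done.

Besides the shell and the picture viewer there is one more tool, called after "Emit:" as name(argument=value, ...) on one line, values as JSON. arm_command: Moves the arm, as the interface text tells. Its arguments: {"type":"object","properties":{"rows":{"type":"array"}},"required":["rows"]}

```bash
mkdir -p pics; ls; python3 - <<'E'
from station import robot
import cv2,numpy as np
np.set_printoptions(precision=4,suppress=True)
print(robot.observe())
for n in ["side","top","wrist"]:
    c=robot.get_calibration(n);print(n,c)
    im,d=robot.grab_frame(n)
    cv2.imwrite(f"pics/a_{n}.png",im);np.save(f"pics/a_{n}.npy",d)
E
```

```text
pics
{'t': 0.0, 'joint_pos': array([-1.4093,  0.3781,  0.0796,  1.2744,  0.    ,  1.4605]), 'joint_vel': array([ 0.0011,  0.0013,  0.0003, -0.0006, -0.0002,  0.0012]), 'effort': array([  0.0002, -46.3603,  26.9877,   0.0208,  -0.0001,  -0.    ]), 'tcp_pos': array([ 0.1543, -0.5533,  0.2443]), 'eef_rot': array([ 0.4281,  0.5637, -0.4271,  0.5626]), 'contact_force': array([0.2433, 0.1464, 0.8906]), 'moment': array([ 0.0217,  0.0244, -0.0111]), 'gripper_width': 0.0853271591821709}
side {'intrinsics': array([[385.6724,   0.    , 256.1383],
       [  0.    , 385.6724, 194.6972],
       [  0.    ,   0.    ,   1.    ]]), 'pose': array([[ 0.9593,  0.2076, -0.1917,  0.3558],
       [-0.2823,  0.6781, -0.6786, -0.6743],
       [-0.0108,  0.7051,  0.7091,  0.8643],
       [ 0.    ,  0.    ,  0.    ,  1.    ]])}
top {'intrinsics': array([[417.6955,   0.    , 252.371 ],
       [  0.    , 417.6955, 192.4938],
       [  0.    ,   0.    ,   1.    ]]), 'pose': array([[ 0.1777,  0.9644, -0.1961,  0.3444],
       [-0.9841,  0.1746, -0.0331,  0.0238],
       [ 0.0024,  0.1988,  0.98  ,  1.0931],
       [ 0.    ,  0.    ,  0.    ,  1.    ]])}
wrist {'intrinsics': array([[285.8739,   0.    , 248.6325],
       [  0.    , 285.8739, 191.1785],
       [  0.    ,   0.    ,   1.    ]]), 'hand_eye': array([[-0.0002,  0.2622, -0.965 , -0.1286],
       [-0.0016,  0.965 ,  0.2622,  0.0665],
       [ 1.    ,  0.0016,  0.0002,  0.0005],
       [ 0.    ,  0.    ,  0.    ,  1.    ]])}
```

View pics/a_top.png

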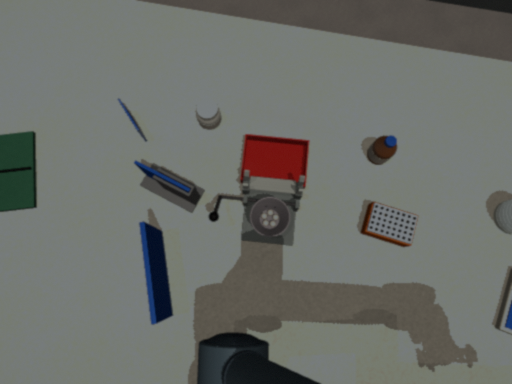

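View pics/a_side.png

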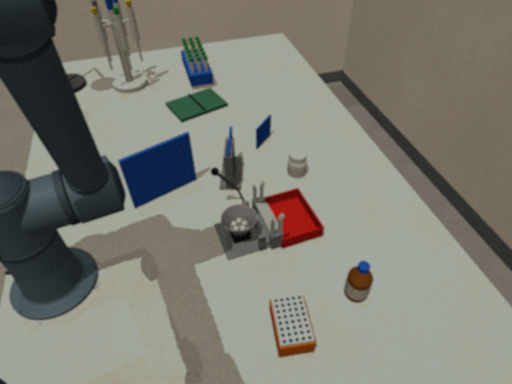

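View pics/a_wrist.png

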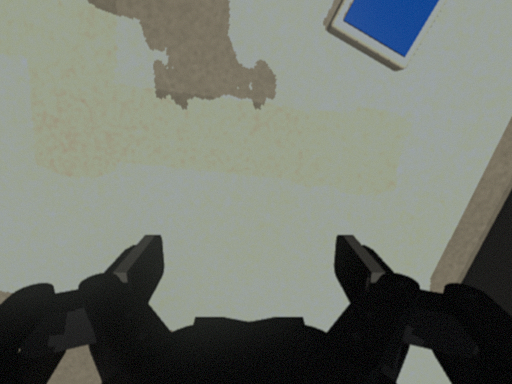

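Top view: the tray is at (275,160), the gate posts at (245..300,185) and the bowl at (269,217). The knob is at (214,216), the jar at (207,112), the bottle at (383,147) and the tip box at (390,223). Blue candidates are a small one at (132,120), one in the grey holder at (168,178) and a big one at (156,272). I'll measure all three and enlarge the holder.

```bash
cat > h.py <<'E'
import numpy as np,cv2
from station import robot
np.set_printoptions(precision=4,suppress=True)
def cal(n):
    c=robot.get_calibration(n);return c["intrinsics"],c.get("pose")
def deproj(n,uv,d,P=None):
    K,T=cal(n); T=T if P is None else P
    uv=np.atleast_2d(uv).astype(float); d=np.asarray(d,float).reshape(-1)
    x=(uv[:,0]-K[0,2])/K[0,0]*d; y=(uv[:,1]-K[1,2])/K[1,1]*d
    p=np.stack([x,-y,-d],1); return p@T[:3,:3].T+T[:3,3]
def ray(n,uv,z,P=None):
    K,T=cal(n); T=T if P is None else P
    p=deproj(n,uv,np.ones(len(np.atleast_2d(uv))),T); o=T[:3,3]; r=p-o
    return o+r*((z-o[2])/r[:,2])[:,None]
def proj(n,X,P=None):
    K,T=cal(n); T=T if P is None else P
    p=(np.atleast_2d(X)-T[:3,3])@T[:3,:3]
    return np.stack([K[0,0]*p[:,0]/-p[:,2]+K[0,2],K[1,1]*-p[:,1]/-p[:,2]+K[1,2]],1)
def cloud(n,d,P=None):
    v,u=np.mgrid[:d.shape[0],:d.shape[1]]
    return deproj(n,np.stack([u.ravel(),v.ravel()],1),d.ravel(),P).reshape(*d.shape,3)
def wristpose():
    from scipy.spatial.transform import Rotation as R
    o=robot.observe();T=np.eye(4);T[:3,:3]=R.from_quat(o["eef_rot"]).as_matrix();T[:3,3]=o["tcp_pos"]
    return T@robot.get_calibration("wrist")["hand_eye"]
E
python3 - <<'E'
from h import *
for n in ["top","side"]:
    im=cv2.imread(f"pics/a_{n}.png");d=np.load(f"pics/a_{n}.npy");C=cloud(n,d)
    hsv=cv2.cvtColor(im,cv2.COLOR_BGR2HSV)
    m=cv2.inRange(hsv,(105,120,40),(130,255,255))
    k,l,s,c=cv2.connectedComponentsWithStats(m)
    for i in range(1,k):
        if s[i,4]<60: continue
        P=C[(l==i)&(d>0)]
        top=P[P[:,2]>np.percentile(P[:,2],70)]
        print(n,"blue",c[i].round(),s[i,4],"z",np.percentile(P[:,2],[2,50,98]),"xy",P[:,:2].min(0),P[:,:2].max(0))
    red=cv2.inRange(hsv,(0,180,60),(4,255,255))|cv2.inRange(hsv,(175,180,60),(180,255,255))
    P=C[(red>0)&(d>0)]; print(n,"red z",np.percentile(P[:,2],[2,50,98]),len(P))
im=cv2.imread("pics/a_top.png")
cv2.imwrite("pics/b_top.png",cv2.resize(im[90:260,110:320],None,fx=3.8,fy=3.5,interpolation=cv2.INTER_CUBIC)[:600])
im=cv2.imread("pics/a_side.png")
cv2.imwrite("pics/b_side.png",cv2.resize(im[100:270,190:350],None,fx=3.5,fy=3.5,interpolation=cv2.INTER_CUBIC)[:600])
E
```

```text
top blue [390. 141.] 98 z [0.1121 0.1191 0.1234] xy [ 0.7137 -0.2641] [ 0.7388 -0.2394]
top blue [161. 176.] 302 z [0.0481 0.1357 0.1402] xy [0.5127 0.2031] [0.5755 0.3438]
top blue [148. 273.] 629 z [0.1778 0.1877 0.191 ] xy [0.2159 0.2027] [0.4183 0.2833]
top blue [509. 319.] 89 z [0.0232 0.0278 0.0315] xy [ 0.337  -0.6239] [ 0.3944 -0.609 ]
top red z [-0.0009  0.0037  0.0392] 2311
side blue [198.  74.] 407 z [0.023  0.0619 0.0718] xy [0.5014 0.8394] [0.5961 1.0935]
side blue [263. 131.] 229 z [0.0134 0.0531 0.0904] xy [0.6558 0.3643] [0.7207 0.4327]
side blue [229. 144.] 68 z [0.1242 0.1395 0.1421] xy [0.5159 0.2021] [0.5567 0.3328]
side blue [158. 169.] 3324 z [0.0142 0.11   0.1903] xy [0.218  0.1999] [0.4166 0.2775]
side blue [363. 267.] 101 z [0.1106 0.121  0.1241] xy [ 0.7145 -0.2688] [ 0.74   -0.2441]
side red z [0.0031 0.0077 0.0419] 1770
```

View pics/b_top.png

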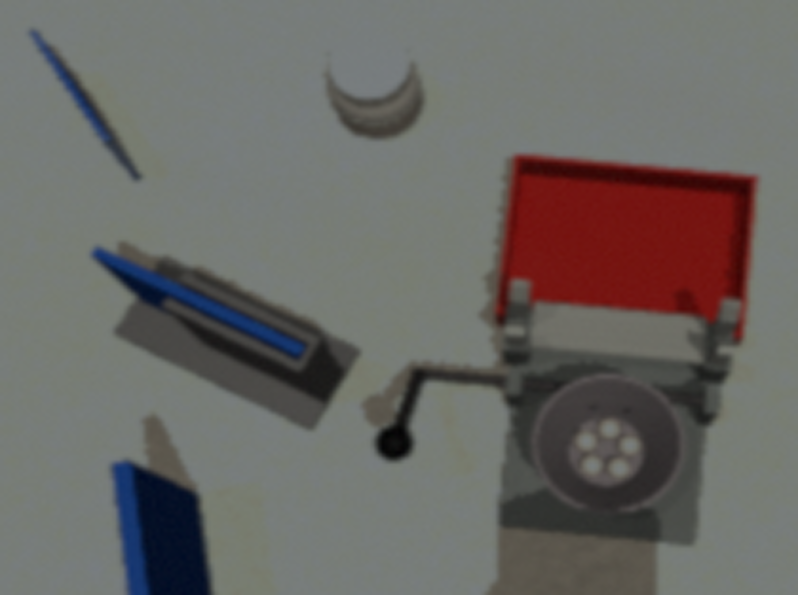

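View pics/b_side.png

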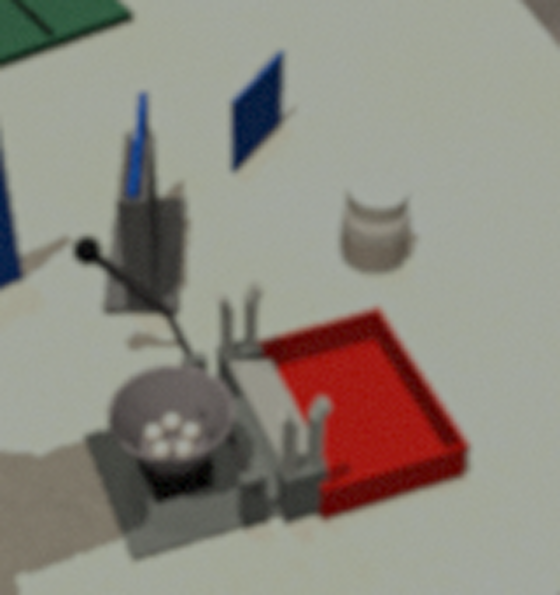

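The card at (161,176) in the holder has its top at 0.138 m and is about 154 mm long, which fits (130 + 8 mm high, 150 mm long). The others are about 190 mm high (148,273) and about 90 mm high (132,120), so neither fits. The enlarged crop shows the card between the holder's grey walls, with its free end upper left. Next is the precise measurement of card and stand.

```bash
python3 - <<'E'
from h import *
im=cv2.imread("pics/a_top.png");d=np.load("pics/a_top.npy");C=cloud("top",d)
hsv=cv2.cvtColor(im,cv2.COLOR_BGR2HSV)
for n in ["top","side"]:
    im=cv2.imread(f"pics/a_{n}.png");d=np.load(f"pics/a_{n}.npy");C=cloud(n,d);hsv=cv2.cvtColor(im,cv2.COLOR_BGR2HSV)
    m=(cv2.inRange(hsv,(105,120,40),(130,255,255))>0)&(d>0)
    box=(C[...,0]>.48)&(C[...,0]<.6)&(C[...,1]>.17)&(C[...,1]<.36)
    P=C[m&box&(C[...,2]>.128)]
    r=cv2.minAreaRect((P[:,:2]*1000).astype(np.float32)); print(n,"card rect mm",r,"meanz",P[:,2].mean(), "mean",P.mean(0))
    vv,uu=np.nonzero(m&box&(C[...,2]>.128))
    Q=ray(n,np.stack([uu,vv],1),.138); print("  ray rect",cv2.minAreaRect((Q[:,:2]*1000).astype(np.float32)))
    red=((cv2.inRange(hsv,(0,180,50),(4,255,255))|cv2.inRange(hsv,(175,180,50),(180,255,255)))>0)&(d>0)
    P=C[red&(C[...,2]>.034)&(C[...,2]<.05)]
    r=cv2.minAreaRect((P[:,:2]*1000).astype(np.float32));print("  tray rim",r,cv2.boxPoints(r).tolist(),len(P))
    F=C[red&(C[...,2]<.012)]
    print("  floor",cv2.minAreaRect((F[:,:2]*1000).astype(np.float32)), len(F))
    # high grey stuff (posts) near stand
    box=(C[...,0]>.4)&(C[...,0]<.72)&(C[...,1]>-.15)&(C[...,1]<.2)&(d>0)
    for lo,hi in [(.107,.14)]:
        mm=(box&(C[...,2]>lo)&(C[...,2]<hi)).astype(np.uint8)
        k,l,s,c=cv2.connectedComponentsWithStats(mm)
        for i in range(1,k):
            if s[i,4]>=4:
                p=C[l==i];print("  post",c[i].round(1),s[i,4],p.mean(0),p.min(0),p.max(0))
    dark=(hsv[...,2]<35)&box&(C[...,2]>.09)
    p=C[dark];print("  knob",np.median(p,0),len(p),p.min(0),p.max(0))
E
```

```text
top card rect mm ((538.0855102539062, 273.7832336425781), (147.49688720703125, 8.425426483154297), 72.50418090820312) meanz 0.1364447314748854 mean [0.5367 0.271  0.1364]
  ray rect ((537.1995239257812, 273.06494140625), (147.61622619628906, 8.961080551147461), 72.62284851074219)
  tray rim ((652.2276000976562, 18.233856201171875), (121.88473510742188, 164.62001037597656), 4.468200206756592) [[585.0580444335938, 95.54592895507812], [597.8828735351562, -68.57374572753906], [719.3971557617188, -59.078216552734375], [706.5723266601562, 105.04145812988281]] 118
  floor ((660.6845703125, 17.711761474609375), (104.69625091552734, 162.8025360107422), 4.226556777954102) 2091
  post [246.5 172.7] 35 [0.5852 0.0794 0.1163] [0.5793 0.0736 0.1079] [0.5928 0.0856 0.1237]
  post [301.6 178.3] 33 [ 0.5951 -0.0535  0.1166] [ 0.5896 -0.0601  0.1076] [ 0.6024 -0.048   0.1246]
  post [245.1 183.1] 24 [0.5591 0.0779 0.1169] [0.5538 0.0721 0.1074] [0.5661 0.0835 0.1224]
  post [192.4 190.1] 30 [0.5184 0.1971 0.1249] [0.5073 0.1936 0.1087] [0.5268 0.1999 0.1352]
  post [301.1 188.6] 21 [ 0.5696 -0.0561  0
[... 867 characters left out ...]
, 171.5025177001953), 3.247197389602661) 1117
  post [229.2 160.1] 52 [0.5203 0.1969 0.1238] [0.5053 0.1932 0.1078] [0.5297 0.1999 0.1376]
  post [222.3 176.8] 38 [0.4846 0.1319 0.1234] [0.4726 0.126  0.107 ] [0.4977 0.1365 0.1398]
  post [262.3 183.5] 28 [0.5868 0.0776 0.1178] [0.581  0.0706 0.1084] [0.5935 0.0868 0.1245]
  post [253.9 185.8] 20 [0.5614 0.075  0.1182] [0.5562 0.0679 0.1077] [0.5674 0.0835 0.1255]
  post [281.1 216.7] 34 [ 0.5967 -0.0551  0.1171] [ 0.5911 -0.0615  0.1081] [ 0.6027 -0.0463  0.1259]
  post [272.  219.7] 26 [ 0.571  -0.0582  0.1175] [ 0.5655 -0.063   0.1072] [ 0.579  -0.0481  0.1265]
  knob [0.4633 0.1259 0.1542] 22 [0.4562 0.1208 0.1479] [0.4695 0.1304 0.1599]
```

```bash
cat >> h.py <<'E'
from scipy.spatial.transform import Rotation as R
G=np.array([.578,.011]);YAW=.074
def toolR(jaw_yaw):  # tool x down, tool z along (cos,sin) of jaw_yaw
    x=np.array([0,0,-1.]);z=np.array([np.cos(jaw_yaw),np.sin(jaw_yaw),0]);y=np.cross(z,x)
    return np.stack([x,y,z],1)
def delta(pos,Rt,seq=False):
    o=robot.observe();Rc=R.from_quat(o["eef_rot"]).as_matrix()
    dp=np.array(pos)-o["tcp_pos"];rv=R.from_matrix(Rc.T@Rt).as_rotvec()
    print("now",o["tcp_pos"],"t",o["t"],"w",o["gripper_width"],"q6",o["joint_pos"][5],"F",o["contact_force"])
    print("shift in present axes cm",Rc.T@dp*100,"turn",rv," | shift in final axes cm",Rt.T@dp*100)
E
python3 - <<'E'
from h import *
o=robot.observe();print(R.from_quat(o["eef_rot"]).as_matrix())
for a in (-.305,-.305+np.pi): delta([.552,.319,.25],toolR(a))
E
```

```text
[[-0.0002  0.9633  0.2685]
 [ 0.0015  0.2685 -0.9633]
 [-1.      0.0002 -0.0016]]
now [ 0.1543 -0.5534  0.2446] t 0.15 w 0.08525484274383431 q6 1.4605041165528205 F [ 1.2047  0.8655 -0.5087]
shift in present axes cm [ -0.4174  61.7312 -73.3638] turn [-0.994  -0.0013 -0.0009]  | shift in final axes cm [-0.5427 95.1584 11.736 ]
now [ 0.1543 -0.5534  0.2446] t 0.15 w 0.08525484274383431 q6 1.4605041165528205 F [ 1.2047  0.8655 -0.5087]
shift in present axes cm [ -0.4174  61.7312 -73.3638] turn [ 2.1476 -0.0011  0.0016]  | shift in final axes cm [ -0.5427 -95.1584 -11.736 ]
```

Emit:
arm_command(rows=[0, 0, 0, -0.166, 0, 0, 8.5, 0, 0, 0, -0.166, 0, 0, 8.5, 0, 0, 0, -0.166, 0, 0, 8.5, 0, 0, 0, -0.166, 0, 0, 8.5, 0, 0, 0, -0.166, 0, 0, 8.5, 0, 0, 0, -0.164, 0, 0, 8.5, 0, 5, 0.62, 0, 0, 0, 8.5, 0, 5, 0.62, 0, 0, 0, 8.5, 0, 5, 0.62, 0, 0, 0, 8.5, 0, 5, 0.62, 0, 0, 0, 8.5])

```text
t: 1.4
tcp_pos: [0.2385, -0.3689, 0.245]
eef_rot: [0.108, 0.699, -0.107, 0.699]
contact_force: [1.0, -0.4, 0.1]
gripper_width: 0.0852
```

Emit:
arm_command(rows=[0, 5, 0.62, 0, 0, 0, 8.5, 0, 5, 0.62, 0, 0, 0, 8.5, 0, 5, 0.62, 0, 0, 0, 8.5, 0, 5, 0.62, 0, 0, 0, 8.5, 0, 5, 0.62, 0, 0, 0, 8.5, 0, 5, 0.62, 0, 0, 0, 8.5, 0, 5, 0.62, 0, 0, 0, 8.5, 0, 5, 0.62, 0, 0, 0, 8.5, 0, 5, 0.62, 0, 0, 0, 8.5, 0, 5, 0.62, 0, 0, 0, 8.5])

```text
t: 2.65
tcp_pos: [0.4477, 0.0894, 0.2451]
eef_rot: [0.107, 0.699, -0.107, 0.699]
contact_force: [1.1, -0.4, -0.7]
gripper_width: 0.0851
```

```bash
python3 - <<'E'
from h import *
delta([.552,.319,.25],toolR(-.305))
E
```

```text
now [0.4477 0.0894 0.2451] t 2.65 w 0.08505832175733619 q6 1.933678760831173 F [ 1.0952 -0.3544 -0.69  ]
shift in present axes cm [-0.4944 25.0318  3.0635] turn [0.0003 0.0001 0.0003]  | shift in final axes cm [-0.4862 25.033   3.055 ]
```

Emit:
arm_command(rows=[0, 5, 0.6, 0, 0, 0, 8.5, 0, 5, 0.6, 0, 0, 0, 8.5, 0, 5, 0.6, 0, 0, 0, 8.5, 0, 5, 0.6, 0, 0, 0, 8.5, 0, 5, 0.6, 0, 0, 0, 8.5, 0, 0, 0, 0, 0, 0, 8.5, 0, 0, 0, 0, 0, 0, 8.5])

```text
t: 3.52
tcp_pos: [0.5506, 0.3167, 0.2447]
eef_rot: [0.107, 0.699, -0.108, 0.699]
contact_force: [-0.5, -1.0, -0.1]
gripper_width: 0.0846
```

```bash
cat > w.py <<'E'
from h import *
import sys
name=sys.argv[1]
T=wristpose();im,d=robot.grab_frame("wrist")
cv2.imwrite(f"pics/{name}.png",im);np.save(f"pics/{name}.npy",d);np.save(f"pics/{name}_T.npy",T)
E
python3 w.py c_wrist; python3 - <<'E'
from h import *
delta([.552,.319,.25],toolR(-.305))
im=cv2.imread("pics/c_wrist.png");d=np.load("pics/c_wrist.npy");T=np.load("pics/c_wrist_T.npy");C=cloud("wrist",d,T)
hsv=cv2.cvtColor(im,cv2.COLOR_BGR2HSV)
m=(cv2.inRange(hsv,(105,120,30),(130,255,255))>0)&(d>0)&(C[...,2]>.132)&(C[...,2]<.145)
vv,uu=np.nonzero(m);print(len(uu),C[m][:,2].mean())
k,l,s,c=cv2.connectedComponentsWithStats(m.astype(np.uint8))
for i in range(1,k):
    if s[i,4]>100:
        vv,uu=np.nonzero(l==i)
        r=cv2.minAreaRect((ray("wrist",np.stack([uu,vv],1),.138,T)[:,:2]*1000).astype(np.float32));print(c[i],s[i],r,cv2.boxPoints(r).tolist())
E
```

```text
now [0.5506 0.3162 0.2451] t 3.575 w 0.08575835238973084 q6 2.29807624427234 F [ 0.9194 -1.2566  0.1466]
shift in present axes cm [-0.4867  0.3057  0.0494] turn [-0.0006 -0.0004  0.001 ]  | shift in final axes cm [-0.4864  0.3062  0.0498]
1342 0.13808289096394882
[249.8733 232.3167] [ 246  157    9  155 1342] ((539.2067260742188, 274.83636474609375), (148.96694946289062, 7.691099166870117), 72.30236053466797) [[512.900634765625, 205.04693603515625], [520.227783203125, 202.7088623046875], [565.5128173828125, 344.62579345703125], [558.1856689453125, 346.9638671875]]
```

View pics/c_wrist.png

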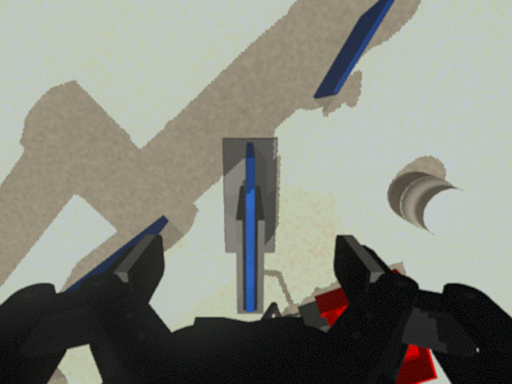

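Wrist view: the card's top edge runs along column 250, rows 157–311, centred between the open fingers. It measures 149 x 7.7 mm at z 0.138, so this is the right card. I'll descend on its free end.

Emit:
arm_command(rows=[2, 0.3, 0.18, -0.003, 0, 0, 8.5, 3, 0, 0, 0, 0, 0, 8.5, 3, 0, 0, 0, 0, 0, 8.5, 3, 0, 0, 0, 0, 0, 8.5, 2.7, 0, 0, 0, 0, 0, 8.5, 0, 0, 0, 0, 0, 0, 8.5])

```text
t: 4.32
tcp_pos: [0.5515, 0.3172, 0.1066]
eef_rot: [0.106, 0.7, -0.108, 0.697]
contact_force: [0.3, 0.4, 0.3]
gripper_width: 0.0848
```

```bash
python3 - <<'E'
from h import *
delta([.5532,.3187,.108],toolR(-.309))
E
```

```text
now [0.5515 0.3172 0.1066] t 4.325 w 0.0848171848377457 q6 2.29683281993712 F [0.3164 0.4214 0.2777]
shift in present axes cm [-0.1456  0.1951  0.1206] turn [ 0.0054 -0.0038  0.0037]  | shift in final axes cm [-0.1444  0.1962  0.1201]
```

Emit:
arm_command(rows=[-0.1, 0.2, 0.12, 0, 0, 0, 8.5, 0, 0, 0, 0, 0, 0, 4, 0, 0, 0, 0, 0, 0, 1.5, 0, 0, 0, 0, 0, 0, 0, 0, 0, 0, 0, 0, 0, 0, 0, 0, 0, 0, 0, 0, 0, 0, 0, 0, 0, 0, 0, 0, 0, 0, 0, 0, 0, 0, 0])

```text
t: 5.32
tcp_pos: [0.5554, 0.3212, 0.1094]
eef_rot: [0.106, 0.699, -0.106, 0.699]
contact_force: [-0.8, 0.9, 1.5]
gripper_width: 0.0074
```

Emit:
arm_command(rows=[-0.5, 0, 0, 0, 0, 0, 0, -1, 0, 0, 0, 0, 0, 0, -1.5, 0, 0, 0, 0, 0, 0, -2, 0, 0, 0, 0, 0, 0])

```text
t: 5.82
tcp_pos: [0.5553, 0.3209, 0.1603]
eef_rot: [0.106, 0.699, -0.107, 0.699]
contact_force: [-0.0, 0.0, -1.7]
gripper_width: 0.0073
```

Emit:
arm_command(rows=[-3, 0, 0, 0, 0, 0, 0, -4, 0, 0, 0, 0, 0, 0, -4, 0, 0, 0, 0, 0, 0, -3, 0, 0, 0, 0, 0, 0, -2, 0, 0, 0, 0, 0, 0, 0, 0, 0, 0, 0, 0, 0])

```text
t: 6.58
tcp_pos: [0.5564, 0.3214, 0.3222]
eef_rot: [0.107, 0.697, -0.105, 0.701]
contact_force: [-0.2, 0.7, -2.7]
gripper_width: 0.007
```

```bash
python3 w.py d_wrist; python3 - <<'E'
from h import *
im,d=robot.grab_frame("side");cv2.imwrite("pics/d_side.png",im)
C=cloud("side",d);hsv=cv2.cvtColor(im,cv2.COLOR_BGR2HSV)
im=cv2.imread("pics/d_wrist.png");d=np.load("pics/d_wrist.npy");T=np.load("pics/d_wrist_T.npy");C=cloud("wrist",d,T)
hsv=cv2.cvtColor(im,cv2.COLOR_BGR2HSV)
m=(cv2.inRange(hsv,(105,120,30),(130,255,255))>0)&(d>0)
k,l,s,c=cv2.connectedComponentsWithStats(m.astype(np.uint8))
for i in range(1,k):
    if s[i,4]>100: print(c[i],s[i],np.percentile(C[l==i],[2,50,98],axis=0).tolist())
gy=G+.046*np.array([-np.sin(YAW),np.cos(YAW)])
delta([*gy,.29],toolR(YAW))
E
```

```text
[334.7289  63.046 ] [309  23  52  81 391] [[0.6549952489898097, 0.37499974652615603, 0.08405066416387445], [0.6913429850107593, 0.40918308679083526, 0.08841214789929863], [0.7253610325840686, 0.4402878583439113, 0.09019905780149791]]
[248.8522 259.7076] [ 239  180   21  143 2462] [[0.5502759325201997, 0.30648564546754237, 0.2966335174115336], [0.5599754961581882, 0.331200398179424, 0.35063893711330074], [0.5669967874006642, 0.34647985244953544, 0.3520208764621242]]
[ 87.4413 288.0771] [  22  245  126   88 1738] [[0.23953482767823536, 0.22234097855087706, 0.08708516365260982], [0.3554119619826256, 0.2608094271680162, 0.18596896672646093], [0.4204360908300605, 0.2854174303811709, 0.18987636538383293]]
now [0.5555 0.321  0.3192] t 6.675 w 0.006923571106137193 q6 2.2980640529622556 F [-0.633   0.2122 -2.1167]
shift in present axes cm [  2.9157 -24.6516   9.6811] turn [-0.376   0.0003 -0.    ]  | shift in final axes cm [  2.9155 -26.4844  -0.0468]
```

View pics/d_side.png

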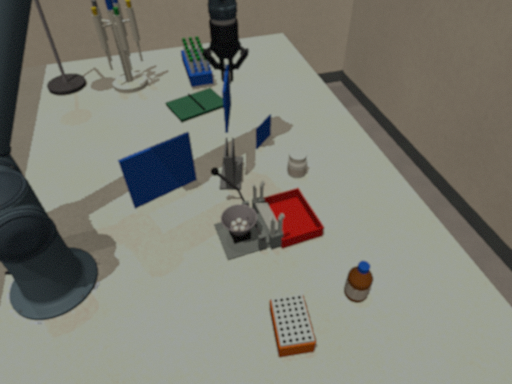

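View pics/d_wrist.png

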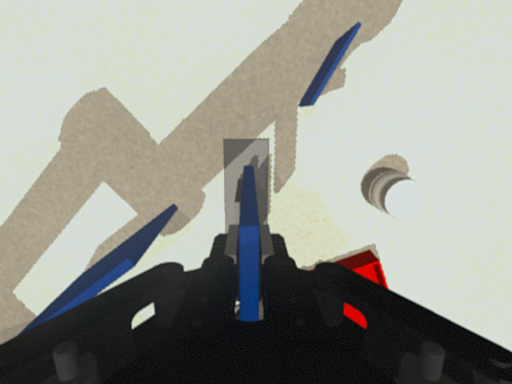

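Side view: the card hangs straight from the gripper at about (227,105), clear of the holder. Wrist view: the top edge lies along column 248 and is level at 0.351. I'm carrying it over the gate.

Emit:
arm_command(rows=[0, 0, 0, -0.125, 0, 0, 0, 0, 0, 0, -0.125, 0, 0, 0, 0, 0, 0, -0.126, 0, 0, 0, 0, -4.5, 0, 0, 0, 0, 0, 0, -4.5, 0, 0, 0, 0, 0, 0, -4.5, 0, 0, 0, 0, 0, 0, -4.5, 0, 0, 0, 0, 0, 0, -4.5, 0, 0, 0, 0, 0, 0, -4, 0, 0, 0, 0, 0, 0, 0, 0, 0, 0, 0, 0])

```text
t: 7.92
tcp_pos: [0.5744, 0.0541, 0.3178]
eef_rot: [-0.025, 0.708, 0.024, 0.706]
contact_force: [-0.9, -0.3, -2.5]
gripper_width: 0.0075
```

```bash
python3 w.py e_wrist; python3 - <<'E'
from h import *
ims={}
yv=np.array([-np.sin(YAW),np.cos(YAW)]);xv=np.array([np.cos(YAW),np.sin(YAW)])
for n in ["side","top"]:
    im,d=robot.grab_frame(n);cv2.imwrite(f"pics/e_{n}.png",im)
    C=cloud(n,d);hsv=cv2.cvtColor(im,cv2.COLOR_BGR2HSV)
    m=(cv2.inRange(hsv,(105,120,20),(130,255,255))>0)&(d>0)
    b=m&(abs(C[...,0]-G[0])<.08)&(abs(C[...,1]-G[1])<.14)&(C[...,2]>.15)
    P=C[b];S=np.stack([(P[:,:2]-G)@xv,(P[:,:2]-G)@yv,P[:,2]],1)
    print(n,len(P),"stand x,y,z pct",np.percentile(S,[1,50,99],axis=0).tolist())
    if n=="side": 
        A=np.c_[S[:,1:],np.ones(len(S))];print(" plane x=a*y+b*z+c",np.linalg.lstsq(A,S[:,0],rcond=None)[0], "low",np.percentile(S[:,2],.5))
gy=G+.046*yv
delta([*gy,.155],toolR(YAW))
E
```

```text
side 1021 stand x,y,z pct [[-0.005106021085723539, -0.08032003991704736, 0.2260059947228652], [-0.003618644567339249, -0.021385976747575513, 0.2931581407988052], [0.006498650102878603, 0.05877546015716691, 0.3503695872289579]]
 plane x=a*y+b*z+c [ 0.0088  0.0168 -0.0079] low 0.22385780546701559
top 640 stand x,y,z pct [[-0.005921355265185878, -0.07502327759981973, 0.2271889790186846], [-0.004691663562462322, -0.04467189976856302, 0.3071471783515407], [0.0017705280961904698, -0.013908452771940801, 0.3480216806278711]]
now [0.5744 0.0573 0.3184] t 8.075 w 0.007165323234446048 q6 1.48584092005612 F [-0.9305  0.8128 -1.7618]
shift in present axes cm [16.3419 -0.0595  0.0397] turn [ 0.0003 -0.0017 -0.0007]  | shift in final axes cm [16.3419 -0.0485  0.0118]
```

View pics/e_side.png

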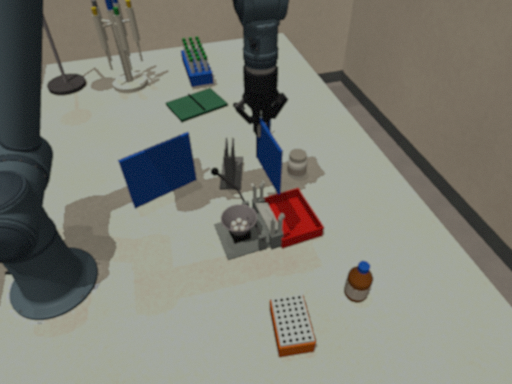

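View pics/e_wrist.png

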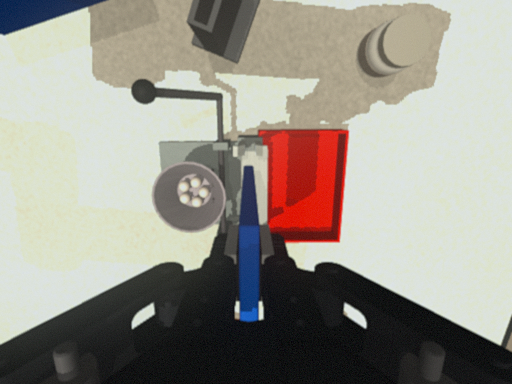

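Emit:
arm_command(rows=[3, 0, 0, 0, 0, 0, 0, 3, 0, 0, 0, 0, 0, 0, 2.3, 0, 0, 0, 0, 0, 0, 0, 0, 0, 0, 0, 0, 0])

```text
t: 8.57
tcp_pos: [0.5731, 0.0581, 0.234]
eef_rot: [-0.027, 0.708, 0.027, 0.705]
contact_force: [0.6, -0.7, -1.0]
gripper_width: 0.0072
```

```bash
python3 w.py f_wrist; python3 - <<'E'
from h import *
yv=np.array([-np.sin(YAW),np.cos(YAW)]);xv=np.array([np.cos(YAW),np.sin(YAW)])
for n in ["side","top"]:
    im,d=robot.grab_frame(n);cv2.imwrite(f"pics/f_{n}.png",im);np.save(f"pics/f_{n}.npy",d)
    C=cloud(n,d);hsv=cv2.cvtColor(im,cv2.COLOR_BGR2HSV)
    m=(cv2.inRange(hsv,(105,120,20),(130,255,255))>0)&(d>0)
    b=m&(abs(C[...,0]-G[0])<.08)&(abs(C[...,1]-G[1])<.14)&(C[...,2]>.1)
    P=C[b];S=np.stack([(P[:,:2]-G)@xv,(P[:,:2]-G)@yv,P[:,2]],1)
    print(n,len(P),"stand x,y,z pct",np.percentile(S,[1,50,99],axis=0).tolist())
    S=S[abs(S[:,0]+.003)<.006];A=np.c_[S[:,1:],np.ones(len(S))];print(" plane x=a*y+b*z+c",np.linalg.lstsq(A,S[:,0],rcond=None)[0])
im=cv2.imread("pics/f_side.png");cv2.imwrite("pics/f_sidec.png",cv2.resize(im[90:270,190:350],None,fx=3.3,fy=3.3,interpolation=cv2.INTER_CUBIC))
delta([*(G+.046*yv),.153],toolR(YAW))
E
```

```text
side 883 stand x,y,z pct [[-0.006179174702621763, -0.07905999018945471, 0.1415035692874434], [-0.0033283313625915674, -0.019931087148400115, 0.2099128972998383], [0.004011330003044474, 0.06067563544170902, 0.26911888205777396]]
 plane x=a*y+b*z+c [-0.0051  0.0086 -0.005 ]
top 511 stand x,y,z pct [[-0.005044036543571523, -0.07402416718533948, 0.14739485148274944], [-0.0039198592172677085, -0.04304587214146775, 0.22604786958081458], [0.0028887299608830594, -0.010565521405522797, 0.2670707009352661]]
 plane x=a*y+b*z+c [-0.0017  0.025  -0.0089]
now [0.5755 0.0575 0.2374] t 8.725 w 0.00730970704609078 q6 1.4855547280161048 F [-0.1952 -0.2989 -1.0242]
shift in present axes cm [ 8.4396 -0.0539 -0.1087] turn [0.0012 0.0016 0.0001]  | shift in final axes cm [ 8.4397 -0.0552 -0.0953]
```

View pics/f_sidec.png

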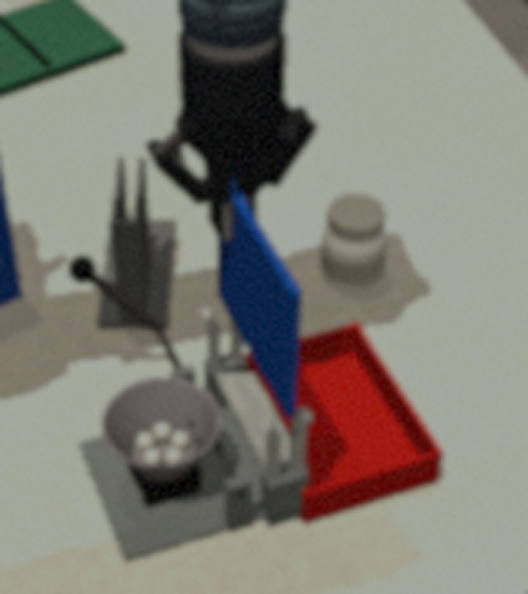

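View pics/f_wrist.png

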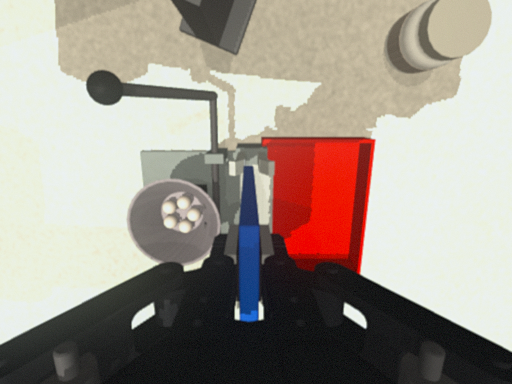

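Side crop: the card's lower edge sits above the post tops (right posts at (270..305,410..440)), with face and slot in line. I'm lowering it.

Emit:
arm_command(rows=[2, 0, 0, 0, 0, 0, 0, 2, 0, 0, 0, 0, 0, 0, 1.5, 0, 0, 0, 0, 0, 0, 1.2, 0, 0, 0, 0, 0, 0, 0, 0, 0, 0, 0, 0, 0])

```text
t: 9.35
tcp_pos: [0.5745, 0.0568, 0.1686]
eef_rot: [-0.026, 0.707, 0.026, 0.706]
contact_force: [0.6, 0.6, -1.9]
gripper_width: 0.0076
```

Emit:
arm_command(rows=[0.6, 0, 0, 0, 0, 0, 0, 0.4, 0, 0, 0, 0, 0, 0, 0.2, 0, 0, 0, 0, 0, 0, 0, 0, 0, 0, 0, 0, 0])

```text
t: 9.85
tcp_pos: [0.575, 0.0567, 0.1572]
eef_rot: [-0.026, 0.707, 0.026, 0.707]
contact_force: [-0.2, -0.2, -1.1]
gripper_width: 0.0071
```

Emit:
arm_command(rows=[0.15, 0, 0, 0, 0, 0, 0, 0.1, 0, 0, 0, 0, 0, 0, 0.1, 0, 0, 0, 0, 0, 0, 0, 0, 0, 0, 0, 0, 0])

```text
t: 10.35
tcp_pos: [0.5756, 0.0568, 0.1563]
eef_rot: [-0.026, 0.706, 0.026, 0.708]
contact_force: [-3.7, 0.6, 11.9]
gripper_width: 0.0075
```

```bash
cat > chk.py <<'E'
from h import *
import sys
tag=sys.argv[1]
yv=np.array([-np.sin(YAW),np.cos(YAW)]);xv=np.array([np.cos(YAW),np.sin(YAW)])
for n in ["side","top"]:
    im,d=robot.grab_frame(n);cv2.imwrite(f"pics/{tag}_{n}.png",im);np.save(f"pics/{tag}_{n}.npy",d)
    C=cloud(n,d);hsv=cv2.cvtColor(im,cv2.COLOR_BGR2HSV)
    m=(cv2.inRange(hsv,(105,120,20),(130,255,255))>0)&(d>0)
    b=m&(abs(C[...,0]-G[0])<.08)&(abs(C[...,1]-G[1])<.14)&(C[...,2]>.045)
    P=C[b];S=np.stack([(P[:,:2]-G)@xv,(P[:,:2]-G)@yv,P[:,2]],1)
    if len(S)<20: print(n,"few",len(S));continue
    print(n,len(P),"stand x,y,z pct",np.percentile(S,[1,50,99],axis=0).round(4).tolist())
    if n=="side":
        S=S[abs(S[:,0]+.003)<.006];A=np.c_[S[:,1:],np.ones(len(S))];print(" plane x=a*y+b*z+c",np.linalg.lstsq(A,S[:,0],rcond=None)[0])
    cv2.imwrite(f"pics/{tag}_{n}c.png",cv2.resize(im[90:270,190:350] if n=="side" else im[110:260,180:330],None,fx=3.3,fy=3.3,interpolation=cv2.INTER_CUBIC))
E
python3 chk.py g
```

```text
side 666 stand x,y,z pct [[-0.0051, -0.08, 0.0661], [-0.0019, -0.0165, 0.1397], [0.0048, 0.0589, 0.1909]]
 plane x=a*y+b*z+c [-0.0057  0.0053 -0.0026]
top 386 stand x,y,z pct [[-0.0049, -0.0749, 0.07], [-0.0036, -0.0413, 0.1523], [0.0035, -0.011, 0.1877]]
```

View pics/g_sidec.png

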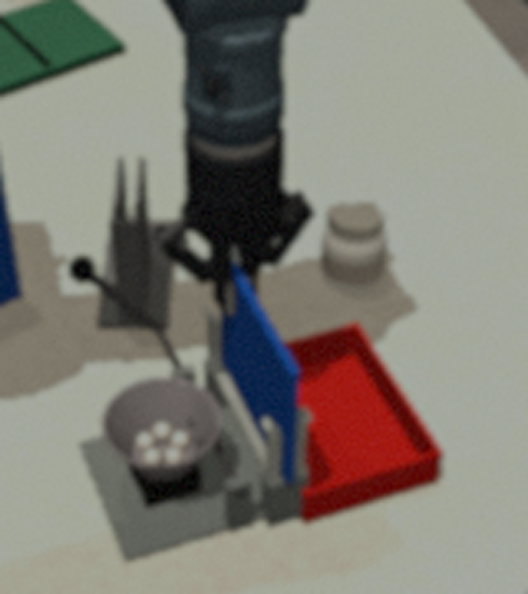

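Side crop: the card is in the slots on the seats, with 12 N of contact and its top edge near 0.187. I'll ease off and release.

Emit:
arm_command(rows=[-0.1, 0, 0, 0, 0, 0, 0, 0, 0, 0, 0, 0, 0, 1.5, 0, 0, 0, 0, 0, 0, 3, 0, 0, 0, 0, 0, 0, 3, 0, 0, 0, 0, 0, 0, 3, 0, 0, 0, 0, 0, 0, 3])

```text
t: 11.2
tcp_pos: [0.575, 0.0567, 0.1547]
eef_rot: [-0.026, 0.707, 0.026, 0.707]
contact_force: [0.6, -0.5, -0.9]
gripper_width: 0.0298
```

Emit:
arm_command(rows=[-2, 0, 0, 0, 0, 0, 3, -3, 0, 0, 0, 0, 0, 3, -4, 0, 0, 0, 0, 0, 3, -4, 0, 0, 0, 0, 0, 3, 0, 0, 0, 0, 0, 0, 0])

```text
t: 11.82
tcp_pos: [0.5771, 0.0567, 0.2886]
eef_rot: [-0.026, 0.704, 0.026, 0.709]
contact_force: [0.5, 0.2, -0.4]
gripper_width: 0.013
```

```bash
python3 chk.py i; python3 w.py i_wrist; python3 - <<'E'
from h import *
im=cv2.imread("pics/i_wrist.png");d=np.load("pics/i_wrist.npy");T=np.load("pics/i_wrist_T.npy");C=cloud("wrist",d,T)
hsv=cv2.cvtColor(im,cv2.COLOR_BGR2HSV)
m=(cv2.inRange(hsv,(105,120,30),(130,255,255))>0)&(d>0)&(C[...,2]>.175)&(C[...,2]<.2)&(abs(C[...,0]-.578)<.05)
vv,uu=np.nonzero(m);print(C[m][:,2].mean(),cv2.minAreaRect((ray("wrist",np.stack([uu,vv],1),.185,T)[:,:2]*1000).astype(np.float32)))
dark=(hsv[...,2]<40)&(d>0)&(C[...,2]>.12)&(C[...,2]<.18)&(C[...,1]>.11)&(C[...,1]<.16)&(C[...,0]<.52)
print("knob",dark.sum(),np.median(C[dark],0))
yv=np.array([-np.sin(YAW),np.cos(YAW)]);xv=np.array([np.cos(YAW),np.sin(YAW)])
for X in np.median(C[dark],0)[None]: print("stand",(X[:2]-G)@xv,(X[:2]-G)@yv)
E
```

```text
side 730 stand x,y,z pct [[-0.0066, -0.0797, 0.0663], [-0.0017, -0.0082, 0.1425], [0.0104, 0.0603, 0.3322]]
 plane x=a*y+b*z+c [-0.0042 -0.0057 -0.0008]
top 339 stand x,y,z pct [[-0.0046, -0.0751, 0.0689], [-0.0033, -0.0452, 0.1523], [0.0036, -0.0186, 0.187]]
0.1850054383012909 ((579.0436401367188, 8.460395812988281), (7.43372917175293, 149.7920379638672), 3.547947883605957)
knob 0 [nan nan nan]
stand nan nan
  return _methods._mean(a, axis=axis, dtype=dtype,
  ret = um.true_divide(
```

View pics/i_sidec.png

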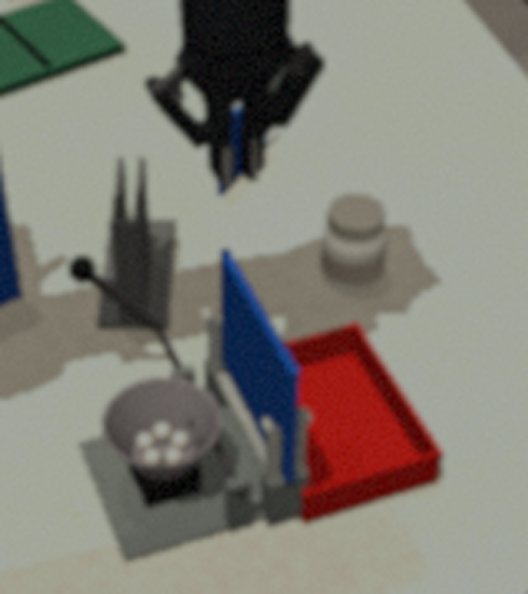

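View pics/i_wrist.png

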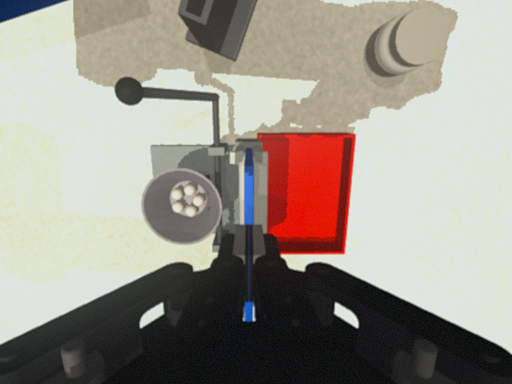

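The card stands in the gate at (0.579, 0.0085), length 149.8 mm, top at 0.185. That is x +1 mm and y −2.5 mm from the gate centre. Side crop: it is upright in the slot and the gripper is clear. Wrist view: the knob is at (129,91) and the balls are in the level bowl. Next is the lever.

```bash
cat >> h.py <<'E'
XV=np.array([np.cos(YAW),np.sin(YAW)]);YV=np.array([-np.sin(YAW),np.cos(YAW)])
def st(x,y): return G+x*XV+y*YV
def tost(p): return [(p[:2]-G)@XV,(p[:2]-G)@YV,p[2]]
E
python3 - <<'E'
from h import *
im=cv2.imread("pics/i_wrist.png");d=np.load("pics/i_wrist.npy");T=np.load("pics/i_wrist_T.npy");C=cloud("wrist",d,T)
p=C[85:97,122:136].reshape(-1,3);d_=d[85:97,122:136].ravel();p=p[d_>0];print("knob top",np.median(p,0),tost(np.median(p,0)))
q=ray("wrist",[[129,91]],.150,T)[0];print("knob ray",tost(q))
delta([*st(-.150,.130),.289],toolR(YAW))
E
```

```text
knob top [0.4683 0.1338 0.1577] [np.float64(-0.10032800584436419), np.float64(0.13055526194904132), np.float64(0.15767756835955604)]
knob ray [np.float64(-0.10313706522739871), np.float64(0.13070012261247696), np.float64(0.15000000000000002)]
now [0.5746 0.0567 0.2837] t 11.975 w -0.0002532419949128667 q6 1.485459003239981 F [-0.1708 -0.1456 -0.7502]
shift in present axes cm [ -0.506    8.4124 -15.0025] turn [-0.     -0.0015 -0.    ]  | shift in final axes cm [ -0.5282   8.4126 -15.0017]
```

Emit:
arm_command(rows=[0, 1.7, -3, 0, 0, 0, 0, 0, 1.7, -3, 0, 0, 0, 0, 0, 1.7, -3, 0, 0, 0, 0, 0, 1.7, -3, 0, 0, 0, 0, 0, 1.6, -3, 0, 0, 0, 0, 3.5, 0, 0, 0, 0, 0, 0, 4, 0, 0, 0, 0, 0, 0, 4, 0, 0, 0, 0, 0, 0, 2.3, 0, 0, 0, 0, 0, 0, 0, 0, 0, 0, 0, 0, 0])

```text
t: 13.22
tcp_pos: [0.4159, 0.1289, 0.1439]
eef_rot: [-0.027, 0.709, 0.026, 0.704]
contact_force: [-0.7, 0.2, 0.7]
gripper_width: -0.0
```

```bash
python3 - <<'E'
from h import *
o=robot.observe();print(tost(o["tcp_pos"]),o["contact_force"])
im,d=robot.grab_frame("side");cv2.imwrite("pics/j_sidec.png",cv2.resize(im[90:270,190:350],None,fx=3.3,fy=3.3,interpolation=cv2.INTER_CUBIC))
E
```

```text
[np.float64(-0.15289086267840474), np.float64(0.1295765441647299), np.float64(0.14385927832387788)] [-0.6774  0.1542  0.7493]
```

View pics/j_sidec.png

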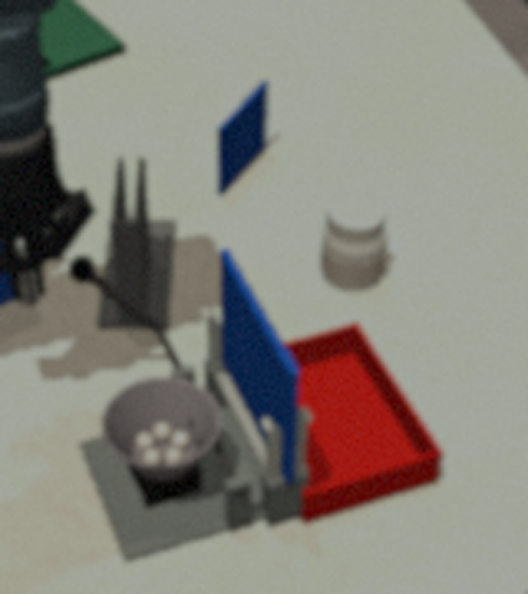

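Side crop: the closed fingers at (30,290) stand behind the knob at (82,268). Pushing in small steps along the knob's arc.

Emit:
arm_command(rows=[-0.1, 0, 1.1, 0, 0, 0, 0, -0.1, 0, 1.1, 0, 0, 0, 0, -0.5, 0, 1.05, 0, 0, 0, 0, -0.5, 0, 1.05, 0, 0, 0, 0, -0.5, 0, 1.05, 0, 0, 0, 0, -0.2, 0, 1.1, 0, 0, 0, 0, -0.2, 0, 1.1, 0, 0, 0, 0, -0.1, 0, 1.1, 0, 0, 0, 0])

```text
t: 14.28
tcp_pos: [0.5065, 0.1359, 0.1689]
eef_rot: [-0.026, 0.706, 0.026, 0.707]
contact_force: [-2.3, 0.5, 2.2]
gripper_width: 0.0003
```

```bash
python3 - <<'E'
from h import *
o=robot.observe();print(tost(o["tcp_pos"]),o["contact_force"])
im,d=robot.grab_frame("side");cv2.imwrite("pics/k_sidec.png",cv2.resize(im[90:270,190:350],None,fx=3.3,fy=3.3,interpolation=cv2.INTER_CUBIC))
E
```

```text
[np.float64(-0.062044481450483566), np.float64(0.1298460597307444), np.float64(0.16888687978556075)] [-2.3417  0.476   2.1517]
```

View pics/k_sidec.png

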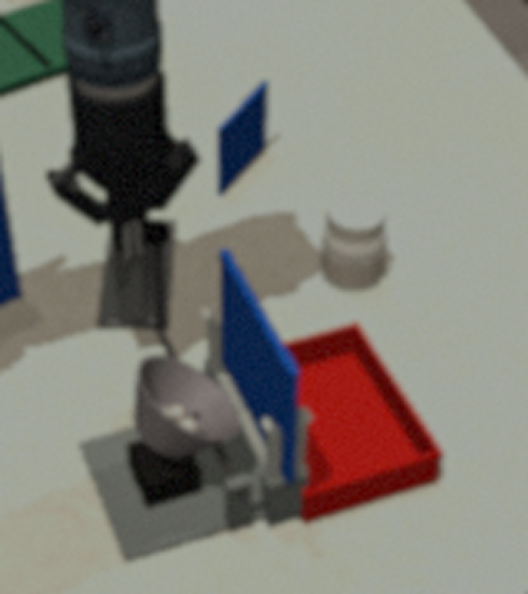

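Bowl about half tipped, 2.3 N, with the balls rolling toward the card side. Continuing.

Emit:
arm_command(rows=[0.2, 0, 1, 0, 0, 0, 0, 0.3, 0, 1, 0, 0, 0, 0, 0.3, 0, 1, 0, 0, 0, 0, 0.4, 0, 0.8, 0, 0, 0, 0, 0.5, 0, 0.8, 0, 0, 0, 0, 0.4, 0, 0.5, 0, 0, 0, 0])

```text
t: 15.08
tcp_pos: [0.5568, 0.1396, 0.1472]
eef_rot: [-0.026, 0.707, 0.026, 0.707]
contact_force: [-1.4, -0.2, 0.4]
gripper_width: -0.0004
```

```bash
python3 - <<'E'
from h import *
o=robot.observe();print(tost(o["tcp_pos"]),o["contact_force"])
im,d=robot.grab_frame("side");cv2.imwrite("pics/l_sidec.png",cv2.resize(im[90:270,190:350],None,fx=3.3,fy=3.3,interpolation=cv2.INTER_CUBIC))
E
```

```text
[np.float64(-0.011668065585309), np.float64(0.1298079254677521), np.float64(0.14722983174030607)] [-1.3659 -0.2359  0.4179]
```

View pics/l_sidec.png

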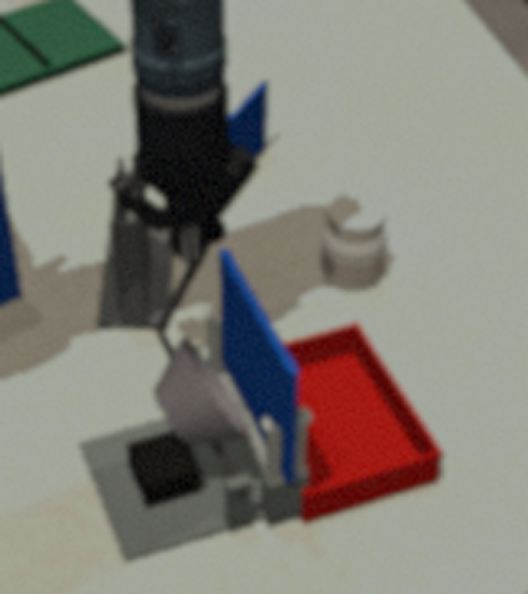

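Emit:
arm_command(rows=[0.3, 0, 0.4, 0, 0, 0, 0, 0.3, 0, 0.4, 0, 0, 0, 0, 0.3, 0, 0.4, 0, 0, 0, 0])

```text
t: 15.5
tcp_pos: [0.569, 0.1406, 0.139]
eef_rot: [-0.026, 0.706, 0.026, 0.707]
contact_force: [-0.9, -0.1, 2.5]
gripper_width: -0.0003
```

Emit:
arm_command(rows=[0.1, 0, 0.3, 0, 0, 0, 0, 0, 0, 0.2, 0, 0, 0, 0])

```text
t: 15.75
tcp_pos: [0.5727, 0.1408, 0.1372]
eef_rot: [-0.026, 0.707, 0.026, 0.706]
contact_force: [-1.5, 0.1, -0.5]
gripper_width: 0.0001
```

Emit:
arm_command(rows=[0.1, 0, 0.3, 0, 0, 0, 0, 0.1, 0, 0.3, 0, 0, 0, 0, 0, 0, 0, 0, 0, 0, 0])

```text
t: 16.12
tcp_pos: [0.5771, 0.1411, 0.1357]
eef_rot: [-0.026, 0.708, 0.026, 0.705]
contact_force: [-8.2, -0.6, 5.2]
gripper_width: -0.0002
```

```bash
python3 w.py m_wrist; python3 - <<'E'
from h import *
o=robot.observe();print(tost(o["tcp_pos"]),o["contact_force"])
im,d=robot.grab_frame("side");cv2.imwrite("pics/m_sidec.png",cv2.resize(im[90:270,190:350],None,fx=3.3,fy=3.3,interpolation=cv2.INTER_CUBIC))
E
```

```text
[np.float64(0.00875085093852469), np.float64(0.12984312699803022), np.float64(0.1356987366609343)] [-8.3686 -0.4744  5.2544]
```

View pics/m_sidec.png

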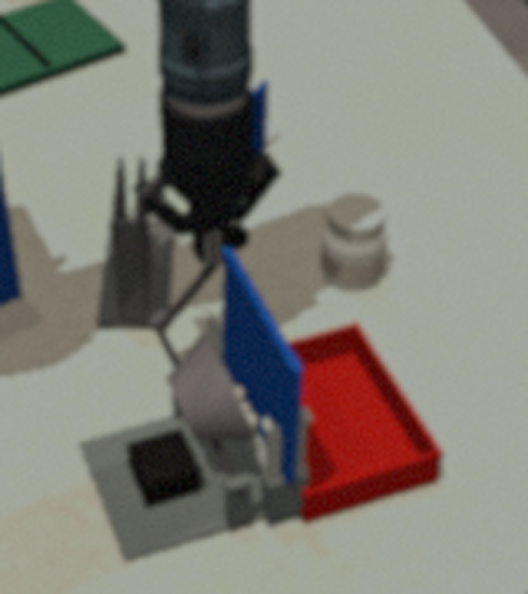

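View pics/m_wrist.png

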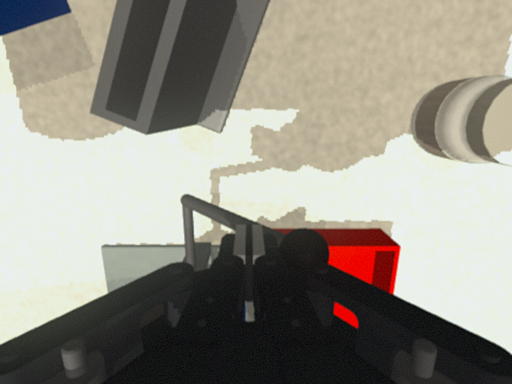

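Emit:
arm_command(rows=[0, 0, 0.2, 0, 0, 0, 0, 0, 0, 0, 0, 0, 0, 0])

```text
t: 16.48
tcp_pos: [0.5774, 0.1412, 0.1355]
eef_rot: [-0.026, 0.709, 0.026, 0.704]
contact_force: [-11.4, -1.5, 8.1]
gripper_width: -0.0001
```

```bash
python3 - <<'E'
from h import *
im=cv2.imread("pics/m_wrist.png");d=np.load("pics/m_wrist.npy");T=np.load("pics/m_wrist_T.npy");C=cloud("wrist",d,T)
p=C[240:256,292:315].reshape(-1,3);print("knob upper surf",tost(np.median(p,0)),"ray at .143",tost(ray("wrist",[[303,248]],.143,T)[0]))
E
```

```text
knob upper surf [np.float64(0.03312602731234828), np.float64(0.1381514961823), np.float64(0.14808111119994494)] ray at .143 [np.float64(0.034268463019246534), np.float64(0.13535460618733614), np.float64(0.143)]
```

The knob is at stand x +34 mm (nominal 35 at the stop), and the force rose to 11 N without motion, so the bowl is at its stop. Balls lie against the card at crop (245,410). Backing off, then to the card's middle.

Emit:
arm_command(rows=[0, 0, -0.5, 0, 0, 0, 0, 0, 0, -2, 0, 0, 0, 0, -1, 0, -2, 0, 0, 0, 0, -4, 0, 0, 0, 0, 0, 0, -5, 0, 0, 0, 0, 0, 3, -5, 0, 0, 0, 0, 0, 3, 0, 0, 0, 0, 0, 0, 3])

```text
t: 17.35
tcp_pos: [0.5398, 0.1386, 0.2908]
eef_rot: [-0.026, 0.703, 0.026, 0.711]
contact_force: [-0.5, -0.1, -1.5]
gripper_width: 0.0302
```

```bash
python3 chk.py n; python3 - <<'E'
from h import *
o=robot.observe();print(tost(o["tcp_pos"]))
delta([.579,.0085,.285],toolR(.066))
E
```

```text
side 733 stand x,y,z pct [[-0.0017, -0.0802, 0.0666], [0.0004, -0.0124, 0.1416], [0.0069, 0.066, 0.1883]]
 plane x=a*y+b*z+c [ 0.0009  0.0206 -0.0024]
top 944 stand x,y,z pct [[-0.0035, -0.0738, 0.0684], [-0.0011, -0.0021, 0.1482], [0.0067, 0.0691, 0.187]]
[np.float64(-0.030953602253199188), np.float64(0.1298612095284542), np.float64(0.28631083326692136)]
now [0.5375 0.1382 0.2863] t 17.45 w 0.030363723834312663 q6 1.6343888106372222 F [-0.7886  0.0517 -0.8204]
shift in present axes cm [  0.1404 -13.2425   3.1777] turn [ 0.0079  0.003  -0.    ]  | shift in final axes cm [  0.1311 -13.217    3.2824]
```

View pics/n_sidec.png

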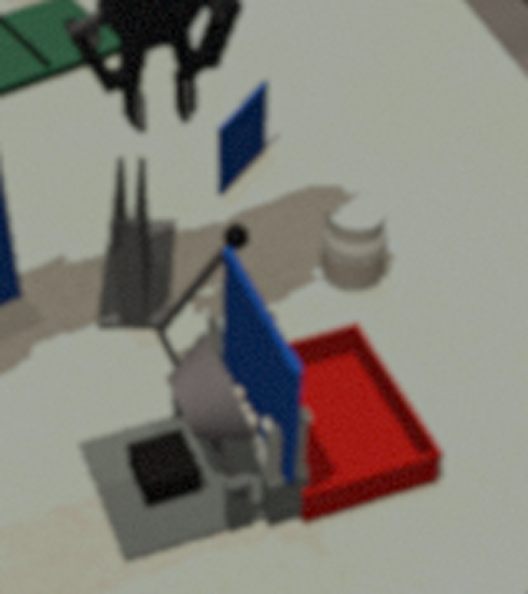

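View pics/n_topc.png

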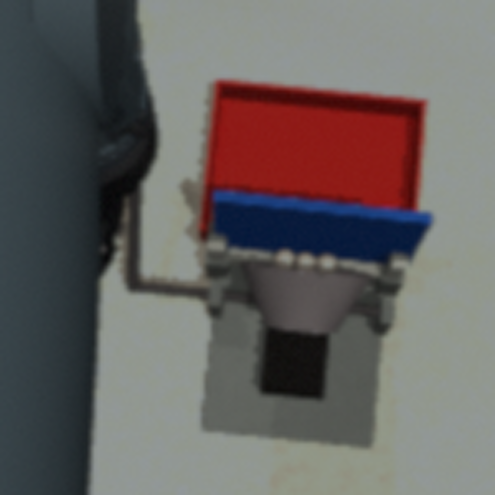

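Side and top crops: the bowl is fully tipped, the balls rest behind the upright card (top crop (285..330,260)) and the tray is empty. The balls pushed the card about 3 mm forward, so I'll re-measure its top edge from above.

Emit:
arm_command(rows=[0, -4.4, 1.1, 0, 0, 0, 3, 0, -4.4, 1.1, 0, 0, 0, 3, 0, -4.4, 1.1, 0, 0, 0, 3, 0, 0, 0, 0, 0, 0, 3])

```text
t: 17.95
tcp_pos: [0.5792, 0.0062, 0.2833]
eef_rot: [-0.025, 0.708, 0.024, 0.706]
contact_force: [-0.4, 0.7, -1.0]
gripper_width: 0.03
```

```bash
python3 w.py o_wrist; python3 - <<'E'
from h import *
im=cv2.imread("pics/o_wrist.png");d=np.load("pics/o_wrist.npy");T=np.load("pics/o_wrist_T.npy");C=cloud("wrist",d,T)
hsv=cv2.cvtColor(im,cv2.COLOR_BGR2HSV)
m=(cv2.inRange(hsv,(105,120,30),(130,255,255))>0)&(d>0)&(C[...,2]>.178)&(C[...,2]<.2)&(abs(C[...,0]-.578)<.05)
vv,uu=np.nonzero(m);P=ray("wrist",np.stack([uu,vv],1),.185,T)[:,:2]
print(len(uu),C[m][:,2].mean(),uu.min(),uu.max(),vv.min(),vv.max(),cv2.minAreaRect((P*1000).astype(np.float32)))
S=(P-G)@np.stack([XV,YV],1);print("stand x pct",np.percentile(S[:,0],[2,50,98]),"y",S[:,1].min(),S[:,1].max())
d2=np.load("pics/n_top.npy");i2=cv2.imread("pics/n_top.png");C2=cloud("top",d2);h2=cv2.cvtColor(i2,cv2.COLOR_BGR2HSV)
m=(cv2.inRange(h2,(105,120,20),(130,255,255))>0)&(d2>0)&(C2[...,2]>.178)&(abs(C2[...,0]-.578)<.05)&(abs(C2[...,1])<.12)
vv,uu=np.nonzero(m);P=ray("top",np.stack([uu,vv],1),.185)[:,:2];S=(P-G)@np.stack([XV,YV],1);print("top: x",np.percentile(S[:,0],[2,50,98]),S[:,1].min(),S[:,1].max())
delta([.579,.0085,.285],toolR(.066))
E
```

```text
1683 0.1850057373274006 248 258 100 274 ((582.3676147460938, 7.95709228515625), (7.7270941734313965, 148.212890625), 3.859158515930176)
stand x pct [0.0002 0.0043 0.0077] y -0.07746799575222346 0.07076521066977293
top: x [-0.0023  0.0021  0.0067] -0.07710017418860379 0.06949290156691182
now [0.5787 0.0078 0.2837] t 18.0 w 0.029881613186015354 q6 1.4031711217423644 F [-1.1516  0.6059  0.8054]
shift in present axes cm [-0.1305  0.0654  0.0353] turn [ 0.0054 -0.003  -0.0007]  | shift in final axes cm [-0.1305  0.0655  0.0353]
```

View pics/o_wrist.png

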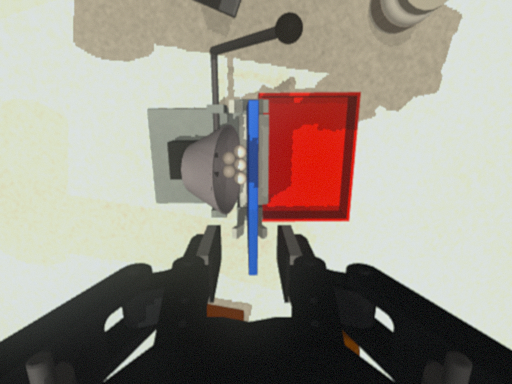

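Wrist view: the card's top edge runs along column 253, rows 100–274, between the fingers (tips at columns 215 and 285). The three visible balls near (237,165) lie behind it. The tray is empty. Descending to the middle.

Emit:
arm_command(rows=[3, 0, 0.33, 0, 0, 0, 3, 3, 0, 0, 0, 0, 0, 3, 3, 0, 0, 0, 0, 0, 3, 2, 0, 0, 0, 0, 0, 3, 1, 0, 0, 0, 0, 0, 3, 0, 0, 0, 0, 0, 0, 3])

```text
t: 18.75
tcp_pos: [0.5815, 0.01, 0.165]
eef_rot: [-0.026, 0.707, 0.027, 0.706]
contact_force: [-0.0, 0.5, -0.9]
gripper_width: 0.0302
```

```bash
python3 - <<'E'
from h import *
delta([.582,.008,.164],toolR(.066))
im,d=robot.grab_frame("side");cv2.imwrite("pics/p_sidec.png",cv2.resize(im[90:270,190:350],None,fx=3.3,fy=3.3,interpolation=cv2.INTER_CUBIC))
E
```

```text
now [0.5815 0.01   0.165 ] t 18.75 w 0.03023249707468004 q6 1.403864909264248 F [-0.0124  0.4926 -0.9325]
shift in present axes cm [ 0.0961 -0.201   0.04  ] turn [ 0.009  -0.002  -0.0004]  | shift in final axes cm [ 0.0963 -0.2006  0.0416]
```

View pics/p_sidec.png

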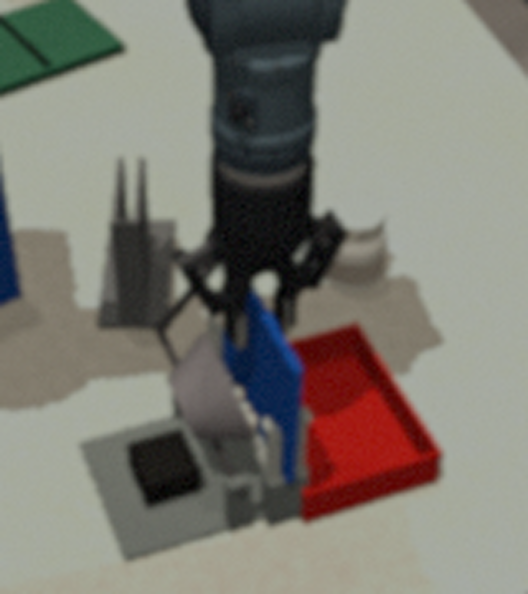

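Side crop: the fingers straddle the card's middle (235 and 290, row 310), clear of the bowl rim, with no contact. Closing.

Emit:
arm_command(rows=[0, 0, 0, 0, 0, 0, 1.5, 0, 0, 0, 0, 0, 0, 0, 0, 0, 0, 0, 0, 0, 0, 0, 0, 0, 0, 0, 0, 0, 0, 0, 0, 0, 0, 0, 0])

```text
t: 19.42
tcp_pos: [0.582, 0.0091, 0.1669]
eef_rot: [-0.026, 0.707, 0.026, 0.707]
contact_force: [-3.3, -0.7, 6.4]
gripper_width: 0.0068
```

```bash
python3 chk.py q; python3 -c "
from h import *
o=robot.observe();print(o['tcp_pos'],o['gripper_width'],o['contact_force'])"
```

```text
side 604 stand x,y,z pct [[-0.0198, -0.08, 0.0651], [0.0006, -0.0302, 0.1293], [0.0071, 0.059, 0.2085]]
 plane x=a*y+b*z+c [-0.0034  0.0088 -0.0006]
top few 0
[0.582  0.0091 0.1669] 0.007239511025615718 [-3.6769  0.4395  6.1722]
```

Emit:
arm_command(rows=[-0.6, 0, 0, 0, 0, 0, 0, -0.6, 0, 0, 0, 0, 0, 0, -0.6, 0, 0, 0, 0, 0, 0, -0.5, 0, 0, 0, 0, 0, 0, 0, 0, 0, 0, 0, 0, 0, 0, 0, 0, 0, 0, 0, 0, 0, 0, 0, 0, 0, 0, 0, 0, 0, 0, 0, 0, 0, 0])

```text
t: 20.52
tcp_pos: [0.5822, 0.0092, 0.1887]
eef_rot: [-0.026, 0.707, 0.026, 0.707]
contact_force: [-2.5, -1.0, -0.7]
gripper_width: 0.0072
```

```bash
python3 chk.py r; python3 -c "
from h import *
o=robot.observe();print(o['tcp_pos'],o['gripper_width'],o['contact_force'])"
```

```text
side 692 stand x,y,z pct [[-0.0199, -0.0798, 0.0853], [0.0008, -0.0291, 0.1476], [0.0087, 0.06, 0.2321]]
 plane x=a*y+b*z+c [-0.0041  0.0056 -0.0001]
top few 0
[0.5822 0.0091 0.1887] 0.007063300193296874 [-2.4005 -0.3548 -0.9346]
```

View pics/r_sidec.png

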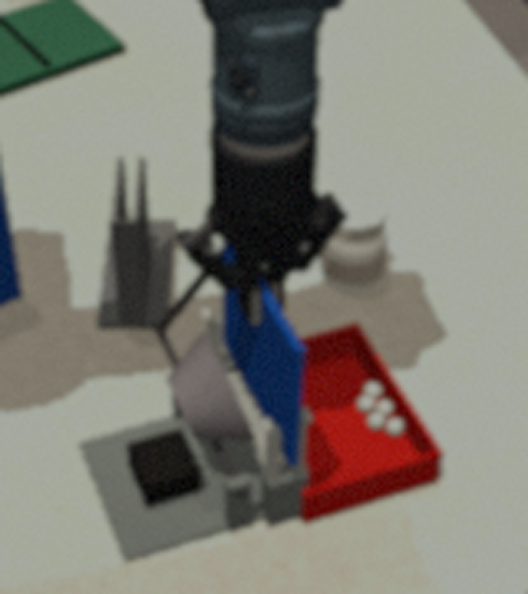

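Side crop: five balls are in the tray, at (373,388), (365,402), (385,407), (376,420) and (396,426). The card was held 22 mm up. Setting it down.

Emit:
arm_command(rows=[0.7, 0, 0, 0, 0, 0, 0, 0.7, 0, 0, 0, 0, 0, 0, 0.5, 0, 0, 0, 0, 0, 0, 0.2, 0, 0, 0, 0, 0, 0, 0, 0, 0, 0, 0, 0, 0])

```text
t: 21.25
tcp_pos: [0.582, 0.0092, 0.1672]
eef_rot: [-0.026, 0.707, 0.026, 0.706]
contact_force: [-3.7, 0.0, -2.6]
gripper_width: 0.007
```

Emit:
arm_command(rows=[0.1, 0, 0, 0, 0, 0, 0, 0, 0, 0, 0, 0, 0, 0])

```text
t: 21.5
tcp_pos: [0.5821, 0.0092, 0.167]
eef_rot: [-0.026, 0.707, 0.026, 0.706]
contact_force: [-5.4, -0.2, 0.3]
gripper_width: 0.0073
```

Emit:
arm_command(rows=[0, 0, 0, 0, 0, 0, 1, 0, 0, 0, 0, 0, 0, 2, 0, 0, 0, 0, 0, 0, 3, 0, 0, 0, 0, 0, 0, 3, -2, 0, 0, 0, 0, 0, 3, -4, 0, 0, 0, 0, 0, 3, -4, 0, 0, 0, 0, 0, 3, -3, 0, 0, 0, 0, 0, 3, 0, 0, 0, 0, 0, 0, 3, 0, 0, 0, 0, 0, 0, 3])

```text
t: 22.75
tcp_pos: [0.5822, 0.0092, 0.2958]
eef_rot: [-0.026, 0.707, 0.026, 0.706]
contact_force: [-0.0, 0.2, 0.2]
gripper_width: 0.0302
```

```bash
python3 w.py s_wrist; python3 chk.py s; python3 - <<'E'
from h import *
im=cv2.imread("pics/s_wrist.png");d=np.load("pics/s_wrist.npy");T=np.load("pics/s_wrist_T.npy");C=cloud("wrist",d,T)
hsv=cv2.cvtColor(im,cv2.COLOR_BGR2HSV)
m=(cv2.inRange(hsv,(105,120,30),(130,255,255))>0)&(d>0)&(C[...,2]>.178)&(C[...,2]<.21)&(abs(C[...,0]-.578)<.05)
vv,uu=np.nonzero(m);P=ray("wrist",np.stack([uu,vv],1),.185,T)[:,:2];S=(P-G)@np.stack([XV,YV],1)
print(C[m][:,2].mean(),"stand x",np.percentile(S[:,0],[2,50,98]),S[:,1].min(),S[:,1].max(),cv2.minAreaRect((P*1000).astype(np.float32))[2])
w=cv2.inRange(hsv,(0,0,150),(180,60,255))>0
im=cv2.imread("pics/s_side.png");hs=cv2.cvtColor(im,cv2.COLOR_BGR2HSV);C=cloud("side",np.load("pics/s_side.npy"))
for name,box in [("jar",(slice(140,180),slice(280,315))),("bottle",(slice(255,305),slice(340,380))),("box",(slice(290,355),slice(265,320)))]:
    for f in ("a_side","s_side"):
        c=cloud("side",np.load(f"pics/{f}.npy"))[box];q=c[c[...,2]>.04];print(name,f,np.median(q,0))
E
```

```text
side 668 stand x,y,z pct [[-0.0115, -0.08, 0.0652], [-0.0044, -0.0123, 0.1435], [0.0017, 0.0624, 0.3508]]
 plane x=a*y+b*z+c [-0.009  -0.0266 -0.0005]
top few 0
0.18490369970953088 stand x [-0.0073 -0.0035  0.0004] -0.07697773635926167 0.07106509887050065 3.9010212421417236
jar a_side [0.7413 0.1983 0.0746]
jar s_side [0.7401 0.1964 0.0775]
bottle a_side [ 0.7182 -0.2658  0.085 ]
bottle s_side [ 0.7186 -0.2659  0.0839]
box a_side [ 0.5374 -0.3091  0.0578]
box s_side [ 0.5368 -0.3093  0.0578]
```

View pics/s_sidec.png

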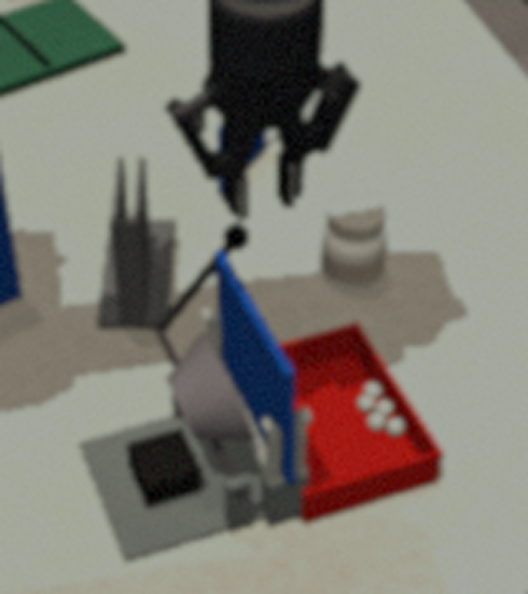

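View pics/s_wrist.png

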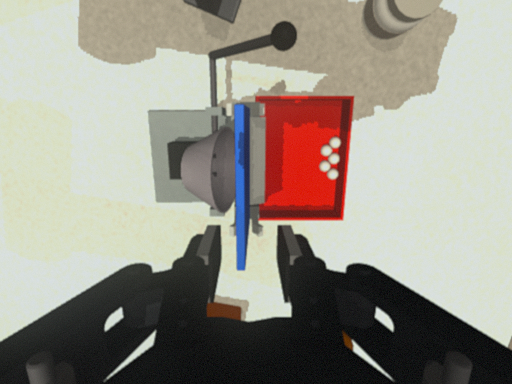

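All final checks hold: the card's top edge is at 0.185 and leans about 0.03 rad, the balls show at wrist (322..335,143..175), the lever is unchanged and the bystanders moved less than 3 mm. Handing in.

```bash
python3 -c "
from h import *
print(robot.hand_in());o=robot.observe();print(o['t'],o['contact_force'])"
```

```text
the job is handed in; nothing more can be done
None
the job is handed in; nothing more can be done
```

I finished the whole sequence and handed it in about 23 s into the 72 s allowed; the hand-in gave no verdict.

- **What I did:** I gripped the blue card by its free end and stood it in the gate. I then pushed the lever to its stop and lifted the card 22 mm by its middle, so all five balls ran into the tray. Finally I set the card back down and let go.
- **Card:** its top edge is at 0.185 m, so its lower edge is on the seats. It is about 3 mm off centre along the gate. It leans back roughly 0.03 rad, which puts the top edge 3.5 mm behind the gate plane; that is within the limits.
- **Balls and bowl:** all five balls show in the tray in both the wrist and side pictures. I measured the lever at its stop during the push, and the last pictures show it unchanged and the bowl still tipped.
- **Bystanders:** the jar, bottle and tip box measured within 4 mm of where they started.
- **Robot:** the gripper is open and clear above the card.
- **Checks that failed or disagreed:** the last top-camera check gave no reading of the card. When the balls landed against it, the wrist camera put the card's top edge 4 mm forward and the top camera 2 mm.

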